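# Line the pipe fittings up by height on the stock board

## Task

Line the four loose upright pipe fittings up by height along the wooden stock board: the tallest on the rubber pad next to the orange end stop, then the next tallest, and so on down to the shortest on the pad farthest from the stop. Stand each one upright in the middle of its own pad and let go of it. Don't knock any fitting over, and leave the steel flange and the small tin bowl near them where they are.

Things in the scene. Friction and masses are not known exactly. Their poses are not given: they have to be found in the camera images.
- stem_center (a point): Slim brass stem fitting, the tallest: 124 mm tall, standing upright on the table. From the bottom: round foot 46 mm across, 20 high, hexagon 42 mm across flats, 16 high, then a plain round tail 26 mm in diameter up to the top (88 mm long, steady to grip from above at any yaw; low rings round its lower part stand out 2.5 mm). The point is on its axis, half-way up (62 mm above its underside); z runs up the axis.
- coupling_center (a point): Stout grey-metal coupling, second tallest: 102 mm tall, standing upright on the table. From the bottom: round foot 56 mm across, 22 high, hexagon 46 mm across flats, 14 high, then a plain round tail 38 mm in diameter up to the top (66 mm long, steady to grip from above at any yaw; low rings round its lower part stand out 2.5 mm). The point is on its axis, half-way up (51 mm above its underside); z runs up the axis.
- nipple_center (a point): Slim brass nipple, third tallest: 82 mm tall, standing upright on the table. From the bottom: round foot 42 mm across, 16 high, hexagon 38 mm across flats, 14 high, then a plain round tail 24 mm in diameter up to the top (52 mm long, steady to grip from above at any yaw; low rings round its lower part stand out 2.5 mm). The point is on its axis, half-way up (41 mm above its underside); z runs up the axis.
- adapter_center (a point): Squat grey-metal adapter, the shortest: 62 mm tall, standing upright on the table. From the bottom: round foot 54 mm across, 12 high, hexagon 46 mm across flats, 12 high, then a plain round tail 34 mm in diameter up to the top (38 mm long, steady to grip from above at any yaw; no rings). The point is on its axis, half-way up (31 mm above its underside); z runs up the axis.
- pad1: Dark rubber pad next to the orange upright end stop: 62 mm square, 3 mm thick, fixed on the pale wooden stock board. Origin: centre of its upper face, 15 mm above the table. y points along the row towards the stop, x across the row, z up. Pads are 72 mm apart, centre to centre. The stop is a plate 90 mm wide (across the row), 12 mm thick and 57 mm above the table; its near face is 54 mm from this pad's centre.
- pad2: Dark rubber pad second from the stop: 62 mm square, 3 mm thick, fixed on the pale wooden stock board. Origin: centre of its upper face, 15 mm above the table. y points along the row towards the stop, x across the row, z up. Pads are 72 mm apart, centre to centre.
- pad3: Dark rubber pad third from the stop: 62 mm square, 3 mm thick, fixed on the pale wooden stock board. Origin: centre of its upper face, 15 mm above the table. y points along the row towards the stop, x across the row, z up. Pads are 72 mm apart, centre to centre.
- pad4: Dark rubber pad last, farthest from the stop: 62 mm square, 3 mm thick, fixed on the pale wooden stock board. Origin: centre of its upper face, 15 mm above the table. y points along the row towards the stop, x across the row, z up. Pads are 72 mm apart, centre to centre.
- flange: Bystander: loose steel pipe flange lying flat among the fittings, 72 mm across, 18 mm high at its hub (rim 10 mm). Origin: centre of its underside. To be left where it is.
- tin: Bystander: small loose dark steel bowl, 72 mm across, 30 mm high, beside the fittings. Origin: centre of its underside. To be left where it is.

How it is judged:
By the outcome, as a careful person would: the job done as asked, in the order asked, and still so for the second after the job is handed in, with the robot touching nothing.
It also fails if it takes over 128 s, if anything falls off the work surface, if the arm or the gripper's body presses on something with over 40 N, if the wrist force passes 120 N, or if a joint passes its speed limit or range.

## Robot

A 6-joint arm with a two-finger parallel gripper is mounted at the origin on the work surface. World frame = base frame: x ahead of the robot, y to its left, z up, the work surface at z = 0. Lengths are in m, angles in rad, forces in N, time in s.
With the tool pointing down it reaches from about 0.3 to 0.825 m from the base axis. Payload 5.4 kg.
Tool frame: the origin (TCP) lies on the centre line of the jaws, within the pads' length; the fingertips stand ctrl.finger_overhang ahead of it and the grasp point (between the pads) lies 8 mm behind it (ctrl.finger_overhang is the distance from the TCP to the fingertips, in m); z points along the fingers, y is the line along which they close (so a half turn about z gives the same grasp; the last joint's range is limited). The gripper opens to 92 mm and grips with 3 to 60 N. Pads are 20 mm wide; open, the fingers measure 128 mm over their backs; the gripper's body (75 mm by 189 mm) begins 69 mm behind the grasp point.
Start: joints at [1.038, 0.158, 1.597, -0, 1.386, -0.21], TCP at [0.182, 0.545, 0.226] pointing down, gripper open.
Joint ranges: [-2.91, 2.91], [-0.94, 2.29], [0.18, 2.7], [-1.29, 4.43], [0.17, 2.64], [-3, 3]. Speed limits (rad/s): [2.57, 2.57, 3.14, 3.14, 3.14, 3.14].

## Interface

Orientations are given as a rotation vector (axis times angle).
In Python, from bench import ctrl gives the robot as it stands. The module is installed in compiled form; this text tells all that it offers.
- The arm moves only by the shell command python3 -m crank 'ROWS' [FORCE]. ROWS is JSON, a list of rows, each an object of numbers: "grip": the opening, from 0 (shut) to 1 (fully open); "tx", "ty", "tz": the shift along the tool's x, y, z each as a share of 0.03 m, from -1 to 1; "yaw": the turn about the tool's z as a share of 4 degrees, from -1 to 1. In form: [{"grip": .., "tx": .., "ty": .., "tz": .., "yaw": ..}, ...]. A call has 1 to 8 rows; each row shifts and turns the commanded pose from where the row before left it, along the tool's axes as they then stand; what a row does not reach is not made up. A row lasts 1/12 s, in which the tool goes at most 41.7 mm and 7.16 degrees, less where a joint would pass 70% of its speed; a pose out of reach is approached as far as the arm can. A call with a number of a shift or a turn outside -1 to 1 is refused whole. A call with a gripper value outside its range is refused whole. The fingers move at their own pace and stop on an object; FORCE is the grip in N (left out, the last holds). Time passes only in rows, so rows that do not move let the fingers close. It gives the time, the measured TCP pose, the force, the opening and the grip force at its end, in the units of the state.
- ctrl.get_state(): the state, without advancing time (a new reading comes with each control period).
- ctrl.camera(name): name is "scene" or "top"; returns a dict with "color" (420x560x3 uint8, red, green, blue), "depth" (420x560 float32, m along the optical axis (not along the pixel's ray), 0 where there is no reading), "fx", "fy", "cx", "cy" (pixels), "dist" ([k1, k2, p1, p2, k3] as OpenCV has them; the pictures are not rectified), "origin" and "attitude" of the camera in the world. Camera axes: x right, y up, looking along -z (the intrinsics and any distortion apply to the point x, -y, -z); pixel columns grow to the right and rows downward; lengths in m; the calibration is good to about 2 mm. A picture is of the moment at which its call begins.
- ctrl.hand_in(): hands the job in; it is judged then, once.
The state is a dict: "time": time; "joint_pos": joint angles; "joint_velocities": joint speeds; "joint_torque": joint torques, N m; "ee_pos": TCP position; "tcp_rot": TCP orientation; "ft_force": force on the tool from outside, world axes, zero at the start; "ft_torque": the same for the moment, N m; "finger_gap": finger opening in m; "grasp_force": force on a finger pad.
Only numpy, scipy, OpenCV 4.12 (cv2) and the standard library are available. Lean on these libraries where they do the work, as an engineer would, in place of code of your own. Each camera call takes 0.05 s, during which the arm holds its last target. There are 200 camera calls.

## Working session

There is one attempt and no reset: what is moved stays moved. The work goes in short steps, Python scripts to look and compute and a shell command to move; the robot and the scene stay as the last step left them, time stands still between calls to the robot, and variables do not carry over. Pictures are saved under pics/ and viewed, at most 14 in all, crops included, and the job is handed in when it is done.

```bash
mkdir -p pics
cat > h.py <<'E'
import numpy as np, cv2, pickle
from scipy.spatial.transform import Rotation as R
from bench import ctrl
def att(c):
    a=np.array(c["attitude"],float)
    return a if a.shape==(3,3) else R.from_rotvec(a).as_matrix() if a.size==3 else R.from_quat(a).as_matrix()
def snap(name,fn):
    c=ctrl.camera(name); cv2.imwrite("pics/"+fn+".png",c["color"][:,:,::-1]); pickle.dump(c,open("pics/"+fn+".pkl","wb")); return c
def load(fn): return pickle.load(open("pics/"+fn+".pkl","rb"))
def K(c): return np.array([[c["fx"],0,c["cx"]],[0,c["fy"],c["cy"]],[0,0,1.]])
def rays(c,uv):
    n=cv2.undistortPoints(np.array(uv,float).reshape(-1,1,2),K(c),np.array(c["dist"],float))[:,0]
    return np.c_[n[:,0],-n[:,1],-np.ones(len(n))]@att(c).T
def atz(c,uv,z):
    d=rays(c,uv); o=np.array(c["origin"]); return o+d*((z-o[2])/d[:,2])[:,None]
def cloud(c):
    v,u=np.mgrid[0:c["depth"].shape[0],0:c["depth"].shape[1]]
    d=rays(c,np.c_[u.ravel(),v.ravel()]); P=np.array(c["origin"])+d*c["depth"].reshape(-1,1)
    P[c["depth"].ravel()==0]=np.nan
    return P.reshape(*c["depth"].shape,3)
E
python3 - <<'E'
from h import *
s=ctrl.get_state()
for k,v in s.items(): print(k,np.round(v,4))
print(ctrl.finger_overhang)
for n in("scene","top"):
    c=snap(n,n+"0"); print(n,c["fx"],c["cx"],c["cy"],c["dist"],c["origin"],c["attitude"])
E
```

```text
time 0.0
joint_pos [ 1.0379  0.159   1.5982 -0.      1.3862 -0.2101]
joint_velocities [-0.0001 -0.0003  0.0007 -0.0005 -0.0013  0.0002]
joint_torque [ 6.00000e-04 -3.85577e+01 -3.22105e+01  7.03000e-02  3.80000e-02
 -1.00000e-04]
ee_pos [0.1821 0.5448 0.2246]
tcp_rot [-5.0470e-01 -3.1001e+00  2.7000e-03]
ft_force [0.4006 0.0674 0.0822]
ft_torque [ 0.0293 -0.0296  0.0109]
grasp_force 0.0
finger_gap 0.0917
0.011
scene 387.0743379013697 273.02297481807653 215.68840412768682 [-0.10991145  0.          0.          0.          0.        ] [ 1.04929034 -0.04921829  0.72366822] [0.57685887 0.47451184 1.33722241]
top 545.1376647050506 286.12667554334655 200.89714880426877 [-0.08853845  0.          0.          0.          0.        ] [0.38463347 0.04293699 1.19923175] [ 0.0868412  -0.09613655 -1.55111232]
```

View pics/top0.png

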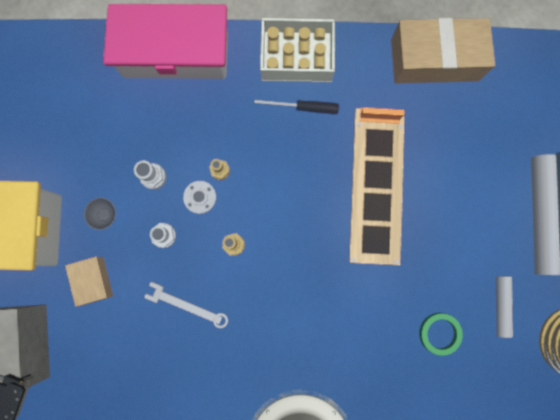

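View pics/scene0.png

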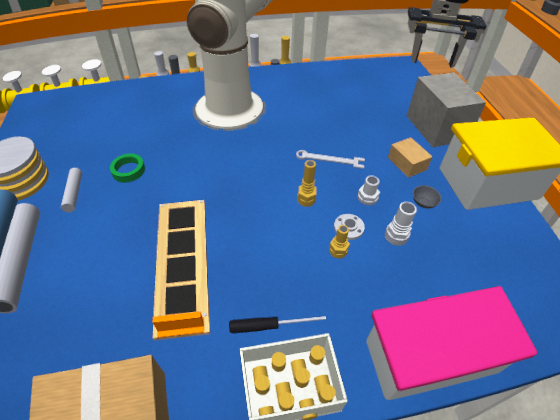

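The top view shows the stem at (233,244), nipple (219,169), coupling (150,175), adapter (162,235), flange (199,197), tin (100,213). The pads run from (379,142) beside the stop to (377,240). The scene view confirms which of each pair is taller. Next I measure them with depth.

```bash
cat > meas.py <<'E'
from h import *
from scipy.optimize import least_squares
H=dict(stem=(.124,.013,36),coupling=(.102,.019,36),nipple=(.082,.012,30),adapter=(.062,.017,24))
def tailfit(P,guess,h,r,z0,base=0.):
    # points on upper tail; fit circle of known radius to side points, else top
    q=P.reshape(-1,3); q=q[np.isfinite(q[:,2])]
    q=q[np.hypot(*(q[:,:2]-guess).T)<r+.025]
    side=q[(q[:,2]>base+h-.035)&(q[:,2]<base+h-.004)]; top=q[(abs(q[:,2]-base-h)<.006)]
    f=least_squares(lambda c:np.hypot(*(side[:,:2]-c).T)-r,guess,loss="soft_l1",f_scale=.001).x if len(side)>5 else None
    return f,len(side),((top.min(0)+top.max(0))/2)[:2] if len(top) else None,len(top),q[:,2].max()
E
python3 - <<'E'
from meas import *
t=load("top0");s=load("scene0");Pt=cloud(t);Ps=cloud(s)
g={"stem":(233,244),"nipple":(219,169),"coupling":(150,175),"adapter":(162,235)}
for n,uv in g.items():
    h,r,z=H[n]; gu=atz(t,[uv],h*.6)[0,:2]
    for nm,P in(("top",Pt),("scene",Ps)): print(n,nm,gu.round(3),[np.round(x,4) if x is not None else None for x in tailfit(P,gu,h,r,z)])
pads=[(379,142),(378.5,174.5),(377.5,207),(376.5,240)]
print(atz(t,pads,.015).round(4)); print([Pt[int(v),int(u)].round(3) for u,v in pads])
print("flange,tin",atz(t,[(199,197),(100,213)],.018).round(3))
# dark pad contours
I=cv2.cvtColor(t["color"],cv2.COLOR_RGB2GRAY)
m=((I<60)&(t["color"][:,:,2]<60)).astype(np.uint8); m[:,:355]=0; m[:,402:]=0
for c in cv2.findContours(m,0,2)[0]:
    if cv2.contourArea(c)>200:
        M=cv2.moments(c);(x,y),wh,a=cv2.minAreaRect(c);print("pad",(M["m10"]/M["m00"],M["m01"]/M["m00"]),atz(t,[(M["m10"]/M["m00"],M["m01"]/M["m00"])],.015).round(4),wh,a)
a=cv2.resize(t["color"][90:280,340:420],None,fx=3,fy=3,interpolation=2);b=cv2.resize(t["color"][140:270,70:260],None,fx=3,fy=3,interpolation=2)
W=np.zeros((570,800,3),np.uint8);W[:570,:240]=a;b=cv2.resize(b,(556,380));W[:380,244:]=b;cv2.imwrite("pics/crop0.png",W[:,:,::-1])
E
```

```text
stem top [0.425 0.145] [array([0.4279, 0.149 ]), np.int64(22), array([0.4274, 0.1489]), np.int64(134), np.float64(0.1294)]
stem scene [0.425 0.145] [array([0.425 , 0.1499]), np.int64(106), array([0.4262, 0.1498]), np.int64(91), np.float64(0.1283)]
nipple top [0.586 0.182] [array([0.5912, 0.1851]), np.int64(48), array([0.5906, 0.1848]), np.int64(98), np.float64(0.0887)]
nipple scene [0.586 0.182] [array([0.5886, 0.1859]), np.int64(113), array([0.5901, 0.1856]), np.int64(99), np.float64(0.0852)]
coupling top [0.568 0.327] [array([0.5727, 0.3343]), np.int64(81), array([0.572 , 0.3328]), np.int64(256), np.float64(0.1078)]
coupling scene [0.568 0.327] [array([0.5721, 0.3345]), np.int64(171), array([0.5731, 0.333 ]), np.int64(205), np.float64(0.1062)]
adapter top [0.443 0.301] [array([0.4448, 0.3061]), np.int64(67), array([0.4446, 0.3059]), np.int64(209), np.float64(0.068)]
adapter scene [0.443 0.301] [array([0.4424, 0.3074]), np.int64(133), array([0.4446, 0.3063]), np.int64(123), np.float64(0.0658)]
[[ 0.6594 -0.1673  0.015 ]
 [ 0.586  -0.1659  0.015 ]
 [ 0.5138 -0.1634  0.015 ]
 [ 0.4415 -0.1612  0.015 ]]
[array([ 0.658, -0.167,  0.019]), array([ 0.587, -0.164,  0.016]), array([ 0.514, -0.162,  0.017]), array([ 0.442, -0.161,  0.012])]
flange,tin [[0.528 0.228 0.018]
 [0.489 0.445 0.018]]
```

View pics/crop0.png

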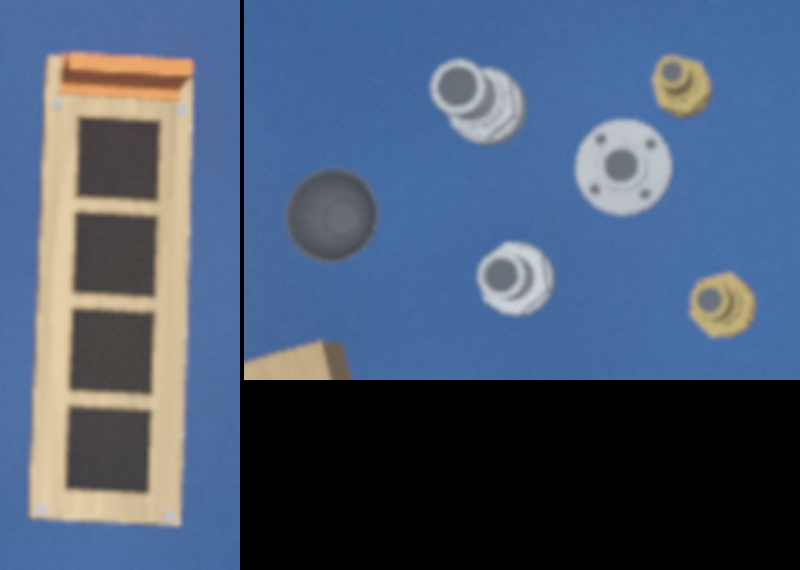

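The crop agrees with the depth measurements: heights come out within a few mm, and pad spacing is about 72.5 mm. I'll turn the jaws to close across the row first, then go above the stem.

```bash
cat > go.py <<'E'
import sys
from h import *
PAD={1:(.6594,-.1675),2:(.587,-.1655),3:(.5145,-.163),4:(.4415,-.161)}
def delta(x,y,z):
    s=ctrl.get_state(); Rm=R.from_rotvec(s["tcp_rot"]).as_matrix()
    d=Rm.T@(np.array([x,y,z])-s["ee_pos"])
    print("t",round(s["time"],2),"pos",np.round(s["ee_pos"],4),"yaxis deg",round(np.degrees(np.arctan2(Rm[1,1],Rm[0,1])),2),"tilt",np.round(Rm[:2,2],4),"F",np.round(s["ft_force"],1),"gap",round(s["finger_gap"],4),"gf",np.round(s["grasp_force"],1))
    print("rows tx,ty,tz:",np.round(d/.03,2))
if __name__=="__main__": delta(*map(float,sys.argv[1:4]))
E
python3 -m crank '[{"grip":1,"yaw":-0.85},{"grip":1,"yaw":-0.85},{"grip":1,"yaw":-0.85},{"grip":1,"yaw":-0.85},{"grip":1,"yaw":-0.85},{"grip":1}]' 25
python3 go.py 0.4268 0.1493 0.22
```

```text
t 0.1 pos [0.1821 0.5448 0.2247] yaxis deg 71.51 tilt [-0.0009 -0.0015] F [ 0.1  0.4 -0.4] gap 0.0924 gf 0.0
rows tx,ty,tz: [-11.92  -9.92   0.17]validation failed for argument at $[0]...
```

```bash
python3 -m crank '[{"grip":1,"tx":0,"ty":0,"tz":0,"yaw":-0.85},{"grip":1,"tx":0,"ty":0,"tz":0,"yaw":-0.85},{"grip":1,"tx":0,"ty":0,"tz":0,"yaw":-0.85},{"grip":1,"tx":0,"ty":0,"tz":0,"yaw":-0.85},{"grip":1,"tx":0,"ty":0,"tz":0,"yaw":-0.85},{"grip":1,"tx":0,"ty":0,"tz":0,"yaw":0}]' 25
python3 go.py 0.4268 0.1493 0.22
```

```text
time: 0.6
ee_pos: [0.1822, 0.545, 0.225]
tcp_rot: [-0.039, -3.141, 0.002]
ft_force: [-0.1, 0.6, 0.5]
finger_gap: 0.092
grasp_force: 0.0
t 0.6 pos [0.1822 0.545  0.225 ] yaxis deg 88.59 tilt [-0.0005 -0.001 ] F [-0.1  0.6  0.5] gap 0.092 gf 0.0
rows tx,ty,tz: [ -8.47 -12.98   0.18]
```

```bash
python3 -m crank '[{"grip":1,"tx":-0.6,"ty":-0.9,"tz":0,"yaw":0},{"grip":1,"tx":-0.6,"ty":-0.9,"tz":0,"yaw":0},{"grip":1,"tx":-0.6,"ty":-0.9,"tz":0,"yaw":0},{"grip":1,"tx":-0.6,"ty":-0.9,"tz":0,"yaw":0},{"grip":1,"tx":-0.6,"ty":-0.9,"tz":0,"yaw":0},{"grip":1,"tx":-0.6,"ty":-0.9,"tz":0,"yaw":0},{"grip":1,"tx":-0.6,"ty":-0.9,"tz":0,"yaw":0}]' >/dev/null
python3 -m crank '[{"grip":1,"tx":-0.6,"ty":-0.9,"tz":0,"yaw":0},{"grip":1,"tx":-0.6,"ty":-0.9,"tz":0,"yaw":0},{"grip":1,"tx":-0.6,"ty":-0.9,"tz":0,"yaw":0},{"grip":1,"tx":-0.6,"ty":-0.9,"tz":0,"yaw":0},{"grip":1,"tx":-0.6,"ty":-0.9,"tz":0,"yaw":0},{"grip":1,"tx":-0.6,"ty":-0.9,"tz":0,"yaw":0},{"grip":1,"tx":-0.6,"ty":-0.9,"tz":0,"yaw":0},{"grip":1,"tx":0,"ty":0,"tz":0,"yaw":0}]' >/dev/null
python3 go.py 0.4268 0.1493 0.096
```

```text
t 1.85 pos [0.4267 0.1568 0.2256] yaxis deg 88.1 tilt [ 0.0011 -0.0019] F [0.3 0.  1.1] gap 0.092 gf 0.0
rows tx,ty,tz: [-0.01 -0.24  4.32]
```

```bash
python3 -m crank '[{"grip":1,"tx":0,"ty":-0.24,"tz":0,"yaw":0},{"grip":1,"tx":0,"ty":0,"tz":0.75,"yaw":0},{"grip":1,"tx":0,"ty":0,"tz":0.75,"yaw":0},{"grip":1,"tx":0,"ty":0,"tz":0.75,"yaw":0},{"grip":1,"tx":0,"ty":0,"tz":0.75,"yaw":0},{"grip":1,"tx":0,"ty":0,"tz":0.75,"yaw":0},{"grip":1,"tx":0,"ty":0,"tz":0.65,"yaw":0},{"grip":1,"tx":0,"ty":0,"tz":0,"yaw":0}]' >/dev/null
python3 - <<'E'
from h import *
s=snap("scene","s1")
cv2.imwrite("pics/s1c.png",cv2.resize(s["color"][60:260,200:420],None,fx=3,fy=3)[:,:,::-1])
E
python3 go.py 0.4268 0.1493 0.092
```

```text
t 2.57 pos [0.4217 0.1541 0.0918] yaxis deg 88.54 tilt [-0.0052 -0.0003] F [-1.1  0.3  0.1] gap 0.0921 gf 0.0
rows tx,ty,tz: [-0.17 -0.16 -0.01]
```

View pics/s1c.png

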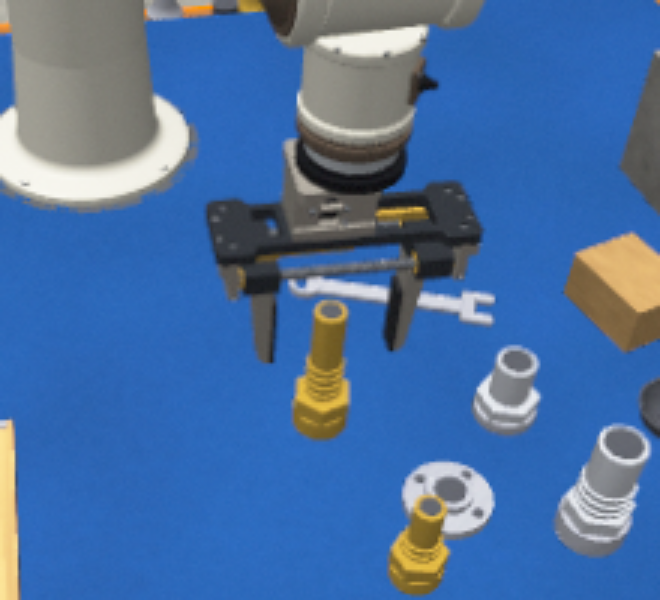

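The crop shows the open jaws (tips at (264,360) and (392,348)) straddling the stem, whose top is at (330,310). It sits slightly toward the camera, which matches the residual of about 5 mm. I'll correct that.

```bash
python3 -m crank '[{"grip":1,"tx":-0.17,"ty":-0.16,"tz":0,"yaw":0},{"grip":1,"tx":0,"ty":0,"tz":0,"yaw":0},{"grip":1,"tx":0,"ty":0,"tz":0,"yaw":0}]' >/dev/null
python3 go.py 0.4268 0.1493 0.092
```

```text
t 2.82 pos [0.4308 0.1487 0.0953] yaxis deg 88.48 tilt [0.0032 0.0002] F [ 0.9  0.2 -0.1] gap 0.0917 gf 0.0
rows tx,ty,tz: [0.13 0.02 0.11]
```

```bash
python3 -m crank '[{"grip":1,"tx":0,"ty":0,"tz":0,"yaw":0},{"grip":1,"tx":0,"ty":0,"tz":0,"yaw":0},{"grip":1,"tx":0,"ty":0,"tz":0,"yaw":0}]' >/dev/null
python3 go.py 0.4268 0.1493 0.092
python3 -m crank '[{"grip":1,"tx":0,"ty":0,"tz":0,"yaw":0},{"grip":1,"tx":0,"ty":0,"tz":0,"yaw":0}]' >/dev/null
python3 go.py 0.4268 0.1493 0.092
```

```text
t 3.07 pos [0.4295 0.1488 0.0941] yaxis deg 88.5 tilt [0.0008 0.0001] F [ 0.1  1.  -0.2] gap 0.0923 gf 0.0
rows tx,ty,tz: [0.09 0.02 0.07]
t 3.23 pos [0.4292 0.1487 0.0937] yaxis deg 88.5 tilt [0. 0.] F [-0.3  0.1 -0.2] gap 0.092 gf 0.0
rows tx,ty,tz: [0.08 0.02 0.06]
```

```bash
python3 -m crank '[{"grip":1,"tx":0.08,"ty":0.02,"tz":0.03,"yaw":0},{"grip":1,"tx":0,"ty":0,"tz":0,"yaw":0},{"grip":0.2,"tx":0,"ty":0,"tz":0,"yaw":0},{"grip":0.2,"tx":0,"ty":0,"tz":0,"yaw":0},{"grip":0.2,"tx":0,"ty":0,"tz":0,"yaw":0},{"grip":0.2,"tx":0,"ty":0,"tz":0,"yaw":0},{"grip":0,"tx":0,"ty":0,"tz":0,"yaw":0},{"grip":0,"tx":0,"ty":0,"tz":0,"yaw":0}]' 35 >/dev/null
python3 go.py 0.4268 0.1493 0.092
python3 -m crank '[{"grip":0,"tx":0,"ty":0,"tz":0,"yaw":0},{"grip":0,"tx":0,"ty":0,"tz":0,"yaw":0},{"grip":0,"tx":0,"ty":0,"tz":0,"yaw":0},{"grip":0,"tx":0,"ty":0,"tz":0,"yaw":0}]' 35 >/dev/null
python3 go.py 0.4268 0.1493 0.092
```

```text
t 3.9 pos [0.4269 0.1494 0.0927] yaxis deg 88.5 tilt [ 0. -0.] F [ 0.3 -0.5  0.7] gap 0.0542 gf 0.0
rows tx,ty,tz: [ 0.   -0.    0.02]
t 4.23 pos [0.4269 0.1494 0.0927] yaxis deg 88.5 tilt [0.     0.0001] F [-0.2  1.8  0.8] gap 0.0274 gf 0.6
rows tx,ty,tz: [ 0.   -0.    0.02]
```

```bash
python3 -m crank '[{"grip":0,"tx":0,"ty":0,"tz":0,"yaw":0},{"grip":0,"tx":0,"ty":0,"tz":0,"yaw":0},{"grip":0,"tx":0,"ty":0,"tz":0,"yaw":0},{"grip":0,"tx":0,"ty":0,"tz":-0.2,"yaw":0},{"grip":0,"tx":0,"ty":0,"tz":-0.4,"yaw":0},{"grip":0,"tx":0,"ty":0,"tz":0,"yaw":0},{"grip":0,"tx":0,"ty":0,"tz":0,"yaw":0}]' 35 >/dev/null
python3 go.py 0.6594 -0.1675 0.23
python3 -m crank '[{"grip":0,"tx":0,"ty":0,"tz":-0.5,"yaw":0},{"grip":0,"tx":0,"ty":0,"tz":-0.7,"yaw":0},{"grip":0,"tx":0,"ty":0,"tz":-0.7,"yaw":0},{"grip":0,"tx":0,"ty":0,"tz":-0.7,"yaw":0},{"grip":0,"tx":0,"ty":0,"tz":-0.7,"yaw":0},{"grip":0,"tx":0,"ty":0,"tz":-0.4,"yaw":0},{"grip":0,"tx":0,"ty":0,"tz":0,"yaw":0},{"grip":0,"tx":0,"ty":0,"tz":0,"yaw":0}]' 35 >/dev/null
python3 go.py 0.6594 -0.1675 0.23
```

```text
t 4.82 pos [0.4271 0.1493 0.1109] yaxis deg 88.51 tilt [ 0.0008 -0.0001] F [-0.3 -0.6 -4.3] gap 0.0253 gf 35.0
rows tx,ty,tz: [ -8.02 -10.36  -3.96]
t 5.48 pos [0.4267 0.1493 0.2211] yaxis deg 88.5 tilt [-0.0002 -0.0001] F [ 0.6 -0.4 -5.1] gap 0.0253 gf 35.0
rows tx,ty,tz: [ -8.03 -10.35  -0.3 ]
```

```bash
python3 -m crank '[{"grip":0,"tx":-0.3,"ty":-0.4,"tz":0,"yaw":0},{"grip":0,"tx":-0.55,"ty":-0.72,"tz":-0.1,"yaw":0},{"grip":0,"tx":-0.55,"ty":-0.72,"tz":-0.1,"yaw":0},{"grip":0,"tx":-0.55,"ty":-0.72,"tz":0,"yaw":0},{"grip":0,"tx":-0.55,"ty":-0.72,"tz":0,"yaw":0},{"grip":0,"tx":-0.55,"ty":-0.72,"tz":0,"yaw":0},{"grip":0,"tx":-0.55,"ty":-0.72,"tz":0,"yaw":0},{"grip":0,"tx":-0.55,"ty":-0.72,"tz":0,"yaw":0}]' >/dev/null
python3 -m crank '[{"grip":0,"tx":-0.55,"ty":-0.72,"tz":0,"yaw":0},{"grip":0,"tx":-0.55,"ty":-0.72,"tz":0,"yaw":0},{"grip":0,"tx":-0.55,"ty":-0.72,"tz":0,"yaw":0},{"grip":0,"tx":-0.55,"ty":-0.72,"tz":0,"yaw":0},{"grip":0,"tx":-0.55,"ty":-0.72,"tz":0,"yaw":0},{"grip":0,"tx":-0.55,"ty":-0.72,"tz":0,"yaw":0},{"grip":0,"tx":-0.3,"ty":-0.4,"tz":0,"yaw":0},{"grip":0,"tx":-0.1,"ty":-0.1,"tz":0,"yaw":0}]' >/dev/null
python3 -m crank '[{"grip":0,"tx":0,"ty":0,"tz":0,"yaw":0},{"grip":0,"tx":0,"ty":0,"tz":0,"yaw":0},{"grip":0,"tx":0,"ty":0,"tz":0,"yaw":0},{"grip":0,"tx":0,"ty":0,"tz":0,"yaw":0}]' >/dev/null
python3 go.py 0.6594 -0.1675 0.15
```

```text
t 7.15 pos [ 0.6538 -0.1633  0.2275] yaxis deg 88.57 tilt [-0.0006  0.0005] F [ 0.  -0.4 -3.9] gap 0.0251 gf 35.0
rows tx,ty,tz: [-0.19 -0.14  2.58]
```

```bash
python3 -m crank '[{"grip":0,"tx":-0.19,"ty":-0.14,"tz":0.3,"yaw":0},{"grip":0,"tx":0,"ty":0,"tz":0.6,"yaw":0},{"grip":0,"tx":0,"ty":0,"tz":0.7,"yaw":0},{"grip":0,"tx":0,"ty":0,"tz":0.7,"yaw":0},{"grip":0,"tx":0,"ty":0,"tz":0.6,"yaw":0},{"grip":0,"tx":0,"ty":0,"tz":0.5,"yaw":0},{"grip":0,"tx":0,"ty":0,"tz":0.3,"yaw":0},{"grip":0,"tx":0,"ty":0,"tz":0,"yaw":0}]' >/dev/null
python3 -m crank '[{"grip":0,"tx":0,"ty":0,"tz":0,"yaw":0},{"grip":0,"tx":0,"ty":0,"tz":0,"yaw":0},{"grip":0,"tx":0,"ty":0,"tz":0,"yaw":0}]' >/dev/null
python3 go.py 0.6594 -0.1675 0.1077
python3 - <<'E'
from h import *
s=snap("scene","s2")
cv2.imwrite("pics/s2c.png",cv2.resize(s["color"][150:350,90:290],None,fx=3,fy=3)[:,:,::-1])
E
```

```text
t 8.07 pos [ 0.6609 -0.1692  0.1185] yaxis deg 88.51 tilt [ 0.0028 -0.0013] F [-0.2  0.7 -3.9] gap 0.0254 gf 35.0
rows tx,ty,tz: [0.05 0.06 0.36]
```

View pics/s2c.png

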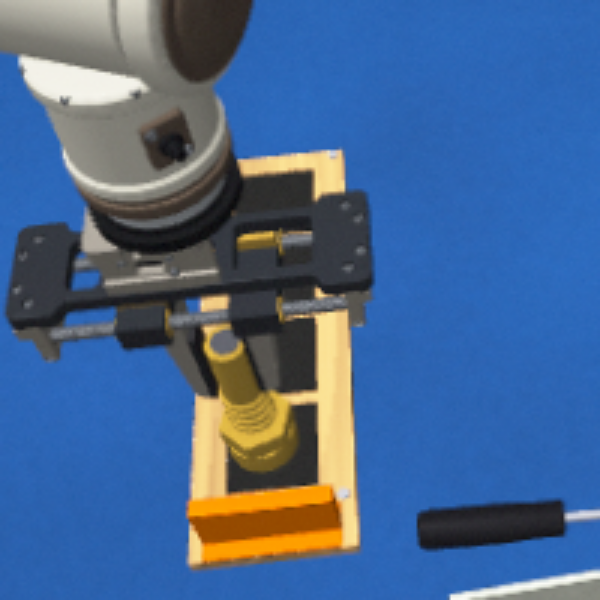

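The foot hovers over pad 1: its centre is at about (265,445) and the pad spans roughly x 228–318. I'll lower it gently.

```bash
python3 -m crank '[{"grip":0,"tx":0.05,"ty":0.06,"tz":0.15,"yaw":0},{"grip":0,"tx":0,"ty":0,"tz":0.15,"yaw":0},{"grip":0,"tx":0,"ty":0,"tz":0,"yaw":0},{"grip":0,"tx":0,"ty":0,"tz":0,"yaw":0},{"grip":0,"tx":0,"ty":0,"tz":0,"yaw":0},{"grip":0,"tx":0,"ty":0,"tz":0,"yaw":0}]' >/dev/null
python3 go.py 0.6594 -0.1675 0.1077
python3 - <<'E'
from h import *
# pad1 check from scene0: dark pixels lying at z=.015 on board, seen by scene camera
s=load("scene0");I=s["color"].max(2)
v,u=np.nonzero(I<75); P=atz(s,np.c_[u,v],.015)
for x,y in((.6594,-.1675),(.587,-.1655),(.5145,-.163),(.4415,-.161)):
    m=(abs(P[:,0]-x)<.04)&(abs(P[:,1]-y)<.045); q=P[m]; print(m.sum(),q[:,:2].mean(0).round(4),np.percentile(q[:,:2],[1,99],axis=0).round(3).tolist())
E
```

```text
t 8.62 pos [ 0.6582 -0.167   0.1075] yaxis deg 88.51 tilt [-0.0004  0.0001] F [ 0.1  0.8 -4.1] gap 0.0256 gf 35.0
rows tx,ty,tz: [-0.04 -0.02 -0.01]
778 [ 0.6586 -0.1663] [[0.629, -0.196], [0.687, -0.137]]
663 [ 0.5862 -0.1634] [[0.556, -0.193], [0.615, -0.134]]
555 [ 0.515 -0.161] [[0.485, -0.19], [0.544, -0.132]]
479 [ 0.4437 -0.1583] [[0.414, -0.187], [0.472, -0.129]]
```

```bash
python3 -m crank '[{"grip":0,"tx":0,"ty":0,"tz":0.03,"yaw":0},{"grip":0,"tx":0,"ty":0,"tz":0,"yaw":0},{"grip":0,"tx":0,"ty":0,"tz":0,"yaw":0}]' 
python3 -m crank '[{"grip":0,"tx":0,"ty":0,"tz":0.03,"yaw":0},{"grip":0,"tx":0,"ty":0,"tz":0,"yaw":0},{"grip":0,"tx":0,"ty":0,"tz":0,"yaw":0}]'
```

```text
time: 8.87
ee_pos: [0.6585, -0.167, 0.1075]
tcp_rot: [0.041, 3.141, -0.0]
ft_force: [-0.9, 0.6, 1.5]
finger_gap: 0.0254
grasp_force: 35.0
time: 9.12
ee_pos: [0.6587, -0.1671, 0.1075]
tcp_rot: [0.041, 3.141, -0.001]
ft_force: [-3.8, 0.7, 5.8]
finger_gap: 0.0253
grasp_force: 35.0
```

Contact made (force rose about 6 N). Release and lift.

```bash
python3 -m crank '[{"grip":0.5,"tx":0,"ty":0,"tz":0,"yaw":0},{"grip":0.5,"tx":0,"ty":0,"tz":0,"yaw":0},{"grip":0.8,"tx":0,"ty":0,"tz":0,"yaw":0},{"grip":0.8,"tx":0,"ty":0,"tz":0,"yaw":0},{"grip":0.8,"tx":0,"ty":0,"tz":0,"yaw":0},{"grip":0.8,"tx":0,"ty":0,"tz":0,"yaw":0},{"grip":0.8,"tx":0,"ty":0,"tz":-0.3,"yaw":0},{"grip":0.8,"tx":0,"ty":0,"tz":-0.6,"yaw":0}]' >/dev/null
python3 -m crank '[{"grip":1,"tx":0,"ty":0,"tz":-0.7,"yaw":0},{"grip":1,"tx":0,"ty":0,"tz":-0.7,"yaw":0},{"grip":1,"tx":0,"ty":0,"tz":-0.7,"yaw":0},{"grip":1,"tx":0,"ty":0,"tz":-0.7,"yaw":0},{"grip":1,"tx":0,"ty":0,"tz":0,"yaw":0},{"grip":1,"tx":0,"ty":0,"tz":0,"yaw":0}]' >/dev/null
python3 go.py 0.572 0.3335 0.20
```

```text
t 10.28 pos [ 0.6593 -0.1673  0.2187] yaxis deg 88.51 tilt [ 0.0033 -0.0015] F [-0.   0.7 -0.2] gap 0.092 gf 0.0
rows tx,ty,tz: [ 3.34 16.61  0.59]
```

```bash
python3 -m crank '[{"grip":1,"tx":0.1,"ty":0.5,"tz":0,"yaw":0},{"grip":1,"tx":0.2,"ty":0.95,"tz":0,"yaw":0},{"grip":1,"tx":0.2,"ty":0.95,"tz":0,"yaw":0},{"grip":1,"tx":0.2,"ty":0.95,"tz":0,"yaw":0},{"grip":1,"tx":0.2,"ty":0.95,"tz":0,"yaw":0},{"grip":1,"tx":0.2,"ty":0.95,"tz":0,"yaw":0},{"grip":1,"tx":0.2,"ty":0.95,"tz":0,"yaw":0},{"grip":1,"tx":0.2,"ty":0.95,"tz":0,"yaw":0}]' >/dev/null
python3 -m crank '[{"grip":1,"tx":0.2,"ty":0.95,"tz":0,"yaw":0},{"grip":1,"tx":0.2,"ty":0.95,"tz":0,"yaw":0},{"grip":1,"tx":0.2,"ty":0.95,"tz":0,"yaw":0},{"grip":1,"tx":0.2,"ty":0.95,"tz":0,"yaw":0},{"grip":1,"tx":0.2,"ty":0.95,"tz":0,"yaw":0},{"grip":1,"tx":0.2,"ty":0.95,"tz":0,"yaw":0},{"grip":1,"tx":0.2,"ty":0.95,"tz":0,"yaw":0},{"grip":1,"tx":0.2,"ty":0.95,"tz":0,"yaw":0}]' >/dev/null
python3 -m crank '[{"grip":1,"tx":0.2,"ty":0.95,"tz":0,"yaw":0},{"grip":1,"tx":0.1,"ty":0.6,"tz":0,"yaw":0},{"grip":1,"tx":0,"ty":0,"tz":0,"yaw":0},{"grip":1,"tx":0,"ty":0,"tz":0,"yaw":0},{"grip":1,"tx":0,"ty":0,"tz":0,"yaw":0},{"grip":1,"tx":0,"ty":0,"tz":0,"yaw":0},{"grip":1,"tx":0,"ty":0,"tz":0,"yaw":0}]' >/dev/null
python3 go.py 0.572 0.3335 0.075
```

```text
t 12.2 pos [0.5693 0.3234 0.2166] yaxis deg 88.42 tilt [-0.0006 -0.0003] F [0.6 0.8 0.2] gap 0.0922 gf 0.0
rows tx,ty,tz: [-0.08  0.34  4.72]
```

Run:
```python
from meas import *
t=snap("top","t3");s=snap("scene","s3")
for nm,P in(("top",cloud(t)),("scene",cloud(s))):
    for n,g,b in(("stem",(.659,-.167),.015),("nipple",(.59,.185),0),("adapter",(.4445,.306),0)):
        h,r,z=H[n]; print(nm,n,[np.round(x,4) if x is not None else None for x in tailfit(P,np.array(g),h,r,z,b)])
W=np.zeros((600,800,3),np.uint8); W[:,:400]=cv2.resize(t["color"][90:270,330:450],(400,600)); W[:,400:]=cv2.resize(s["color"][190:340,120:220],(400,600)); cv2.imwrite("pics/c3.png",W[:,:,::-1])
```

```text
top stem [array([ 0.6579, -0.168 ]), np.int64(60), array([ 0.6575, -0.1679]), np.int64(132), np.float64(0.1429)]
top nipple [array([0.5913, 0.1847]), np.int64(43), array([0.5904, 0.1842]), np.int64(99), np.float64(0.0874)]
top adapter [array([0.4451, 0.3062]), np.int64(69), array([0.4446, 0.3055]), np.int64(203), np.float64(0.6031)]
scene stem [array([ 0.6571, -0.1672]), np.int64(118), array([ 0.6587, -0.1667]), np.int64(153), np.float64(0.1421)]
scene nipple [array([0.5887, 0.1857]), np.int64(110), array([0.5902, 0.1857]), np.int64(98), np.float64(0.0855)]
scene adapter [array([0.4425, 0.3074]), np.int64(134), array([0.4441, 0.3068]), np.int64(123), np.float64(0.0668)]
```

View pics/c3.png

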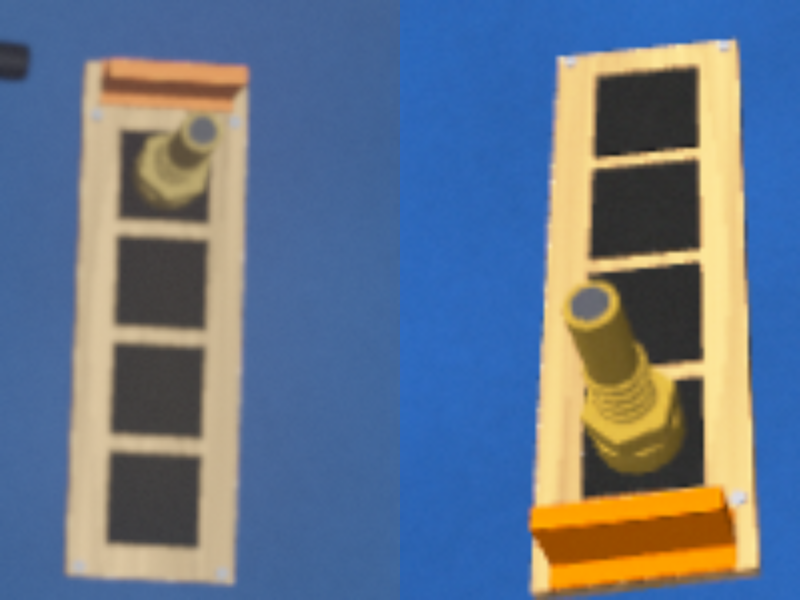

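The stem stands upright near the centre of pad 1 (measured (0.658, −0.167)). Now I'll descend on the coupling.

```bash
python3 -m crank '[{"grip":1,"tx":-0.08,"ty":0.34,"tz":0,"yaw":0},{"grip":1,"tx":0,"ty":0,"tz":0.7,"yaw":0},{"grip":1,"tx":0,"ty":0,"tz":0.8,"yaw":0},{"grip":1,"tx":0,"ty":0,"tz":0.8,"yaw":0},{"grip":1,"tx":0,"ty":0,"tz":0.8,"yaw":0},{"grip":1,"tx":0,"ty":0,"tz":0.8,"yaw":0},{"grip":1,"tx":0,"ty":0,"tz":0.5,"yaw":0},{"grip":1,"tx":0,"ty":0,"tz":0.25,"yaw":0}]' >/dev/null
python3 -m crank '[{"grip":1,"tx":0,"ty":0,"tz":0,"yaw":0},{"grip":1,"tx":0,"ty":0,"tz":0,"yaw":0},{"grip":1,"tx":0,"ty":0,"tz":0,"yaw":0},{"grip":1,"tx":0,"ty":0,"tz":0,"yaw":0},{"grip":1,"tx":0,"ty":0,"tz":0,"yaw":0}]' >/dev/null
python3 go.py 0.572 0.3335 0.076
```

```text
t 13.38 pos [0.5727 0.335  0.0789] yaxis deg 88.51 tilt [0.0023 0.0008] F [0.3 0.6 0.7] gap 0.0918 gf 0.0
rows tx,ty,tz: [ 0.02 -0.05  0.1 ]
```

```bash
python3 -m crank '[{"grip":1,"tx":0,"ty":-0.04,"tz":0.04,"yaw":0},{"grip":0.2,"tx":0,"ty":0,"tz":0,"yaw":0},{"grip":0.2,"tx":0,"ty":0,"tz":0,"yaw":0},{"grip":0.2,"tx":0,"ty":0,"tz":0,"yaw":0},{"grip":0.2,"tx":0,"ty":0,"tz":0,"yaw":0},{"grip":0,"tx":0,"ty":0,"tz":0,"yaw":0},{"grip":0,"tx":0,"ty":0,"tz":0,"yaw":0},{"grip":0,"tx":0,"ty":0,"tz":0,"yaw":0}]' 40 >/dev/null
python3 -m crank '[{"grip":0,"tx":0,"ty":0,"tz":0,"yaw":0},{"grip":0,"tx":0,"ty":0,"tz":0,"yaw":0},{"grip":0,"tx":0,"ty":0,"tz":0,"yaw":0},{"grip":0,"tx":0,"ty":0,"tz":0,"yaw":0}]' 40 >/dev/null
python3 go.py 0.572 0.3335 0.076
```

```text
t 14.38 pos [0.5719 0.3337 0.0762] yaxis deg 88.51 tilt [0.0002 0.0004] F [-0.9  1.3 -0.8] gap 0.0376 gf 40.0
rows tx,ty,tz: [-0.01 -0.01  0.01]
```

```bash
python3 -m crank '[{"grip":0,"tx":0,"ty":0,"tz":-0.2,"yaw":0},{"grip":0,"tx":0,"ty":0,"tz":-0.5,"yaw":0},{"grip":0,"tx":0,"ty":0,"tz":-0.7,"yaw":0},{"grip":0,"tx":0,"ty":0,"tz":-0.7,"yaw":0},{"grip":0,"tx":0,"ty":0,"tz":-0.7,"yaw":0},{"grip":0,"tx":0,"ty":0,"tz":-0.7,"yaw":0},{"grip":0,"tx":0,"ty":0,"tz":-0.7,"yaw":0},{"grip":0,"tx":0,"ty":0,"tz":-0.3,"yaw":0}]' >/dev/null
python3 -m crank '[{"grip":0,"tx":0,"ty":0,"tz":0,"yaw":0},{"grip":0,"tx":0,"ty":0,"tz":0,"yaw":0},{"grip":0,"tx":0,"ty":0,"tz":0,"yaw":0}]' >/dev/null
python3 go.py 0.5865 -0.1645 0.216
```

```text
t 15.3 pos [0.5706 0.3329 0.2086] yaxis deg 88.5 tilt [-0.004  -0.0016] F [-0.1  0.5 -6.5] gap 0.0371 gf 40.0
rows tx,ty,tz: [ -0.96 -16.56  -0.22]
```

```bash
python3 -m crank '[{"grip":0,"tx":0,"ty":-0.4,"tz":0,"yaw":0},{"grip":0,"tx":-0.05,"ty":-0.8,"tz":0,"yaw":0},{"grip":0,"tx":-0.05,"ty":-0.8,"tz":0,"yaw":0},{"grip":0,"tx":-0.05,"ty":-0.8,"tz":0,"yaw":0},{"grip":0,"tx":-0.05,"ty":-0.8,"tz":0,"yaw":0},{"grip":0,"tx":-0.05,"ty":-0.8,"tz":0,"yaw":0},{"grip":0,"tx":-0.05,"ty":-0.8,"tz":0,"yaw":0},{"grip":0,"tx":-0.05,"ty":-0.8,"tz":0,"yaw":0}]' >/dev/null
python3 -m crank '[{"grip":0,"tx":-0.05,"ty":-0.8,"tz":0,"yaw":0},{"grip":0,"tx":-0.05,"ty":-0.8,"tz":0,"yaw":0},{"grip":0,"tx":-0.05,"ty":-0.8,"tz":0,"yaw":0},{"grip":0,"tx":-0.05,"ty":-0.8,"tz":0,"yaw":0},{"grip":0,"tx":-0.05,"ty":-0.8,"tz":0,"yaw":0},{"grip":0,"tx":-0.05,"ty":-0.8,"tz":0,"yaw":0},{"grip":0,"tx":-0.05,"ty":-0.8,"tz":0,"yaw":0},{"grip":0,"tx":-0.05,"ty":-0.8,"tz":0,"yaw":0}]' >/dev/null
python3 -m crank '[{"grip":0,"tx":-0.05,"ty":-0.8,"tz":0,"yaw":0},{"grip":0,"tx":-0.05,"ty":-0.8,"tz":0,"yaw":0},{"grip":0,"tx":-0.05,"ty":-0.8,"tz":0,"yaw":0},{"grip":0,"tx":-0.05,"ty":-0.8,"tz":0,"yaw":0},{"grip":0,"tx":0,"ty":-0.4,"tz":0,"yaw":0},{"grip":0,"tx":0,"ty":0,"tz":0,"yaw":0},{"grip":0,"tx":0,"ty":0,"tz":0,"yaw":0},{"grip":0,"tx":0,"ty":0,"tz":0,"yaw":0}]' >/dev/null
python3 -m crank '[{"grip":0,"tx":0,"ty":0,"tz":0,"yaw":0},{"grip":0,"tx":0,"ty":0,"tz":0,"yaw":0}]' >/dev/null
python3 go.py 0.5865 -0.1645 0.0912
```

```text
t 17.47 pos [ 0.5877 -0.146   0.2111] yaxis deg 88.59 tilt [-0.0003  0.0003] F [-0.2 -0.6 -6.3] gap 0.0374 gf 40.0
rows tx,ty,tz: [ 0.02 -0.62  4.  ]
```

```bash
python3 -m crank '[{"grip":0,"tx":0,"ty":-0.4,"tz":0,"yaw":0},{"grip":0,"tx":0,"ty":-0.22,"tz":0.3,"yaw":0},{"grip":0,"tx":0,"ty":0,"tz":0.7,"yaw":0},{"grip":0,"tx":0,"ty":0,"tz":0.7,"yaw":0},{"grip":0,"tx":0,"ty":0,"tz":0.7,"yaw":0},{"grip":0,"tx":0,"ty":0,"tz":0.6,"yaw":0},{"grip":0,"tx":0,"ty":0,"tz":0.4,"yaw":0},{"grip":0,"tx":0,"ty":0,"tz":0.2,"yaw":0}]' >/dev/null
python3 -m crank '[{"grip":0,"tx":0,"ty":0,"tz":0,"yaw":0},{"grip":0,"tx":0,"ty":0,"tz":0,"yaw":0},{"grip":0,"tx":0,"ty":0,"tz":0,"yaw":0},{"grip":0,"tx":0,"ty":0,"tz":0,"yaw":0},{"grip":0,"tx":0,"ty":0,"tz":0,"yaw":0}]' >/dev/null
python3 go.py 0.5865 -0.1645 0.0912
```

```text
t 18.55 pos [ 0.5881 -0.1661  0.1045] yaxis deg 88.51 tilt [ 0.002  -0.0011] F [-0.4  0.1 -5.2] gap 0.0373 gf 40.0
rows tx,ty,tz: [0.05 0.05 0.44]
```

```bash
python3 -m crank '[{"grip":0,"tx":0.03,"ty":0.03,"tz":0.2,"yaw":0},{"grip":0,"tx":0,"ty":0,"tz":0.13,"yaw":0},{"grip":0,"tx":0,"ty":0,"tz":0,"yaw":0},{"grip":0,"tx":0,"ty":0,"tz":0,"yaw":0},{"grip":0,"tx":0,"ty":0,"tz":0,"yaw":0},{"grip":0,"tx":0,"ty":0,"tz":0,"yaw":0}]' >/dev/null
python3 go.py 0.5865 -0.1645 0.0912
python3 -m crank '[{"grip":0,"tx":0,"ty":0,"tz":0.04,"yaw":0},{"grip":0,"tx":0,"ty":0,"tz":0,"yaw":0},{"grip":0,"tx":0,"ty":0,"tz":0,"yaw":0}]' >/dev/null
python3 go.py 0.5865 -0.1645 0.0912
```

```text
t 19.05 pos [ 0.5866 -0.1649  0.0934] yaxis deg 88.5 tilt [ 0.0003 -0.0001] F [-0.2 -0.8 -6.5] gap 0.0377 gf 40.0
rows tx,ty,tz: [0.   0.01 0.07]
t 19.3 pos [ 0.5864 -0.1648  0.0921] yaxis deg 88.51 tilt [-0. -0.] F [ 0.3  0.3 -6.8] gap 0.0375 gf 40.0
rows tx,ty,tz: [-0.    0.01  0.03]
```

```bash
python3 -m crank '[{"grip":0,"tx":0,"ty":0,"tz":0.03,"yaw":0},{"grip":0,"tx":0,"ty":0,"tz":0,"yaw":0},{"grip":0,"tx":0,"ty":0,"tz":0,"yaw":0}]' >/dev/null
python3 go.py 0.5865 -0.1645 0.0912
python3 -m crank '[{"grip":0,"tx":0,"ty":0,"tz":0.03,"yaw":0},{"grip":0,"tx":0,"ty":0,"tz":0,"yaw":0},{"grip":0,"tx":0,"ty":0,"tz":0,"yaw":0}]' >/dev/null
python3 go.py 0.5865 -0.1645 0.0912
```

```text
t 19.55 pos [ 0.5865 -0.1649  0.0913] yaxis deg 88.5 tilt [ 0.0001 -0.0001] F [-1.   0.7 -5.5] gap 0.0371 gf 40.0
rows tx,ty,tz: [-0.    0.01  0.  ]
t 19.8 pos [ 0.5867 -0.1648  0.0912] yaxis deg 88.51 tilt [ 0.0005 -0.0002] F [-1.3  2.1  2.8] gap 0.0377 gf 40.0
rows tx,ty,tz: [ 0.01  0.01 -0.  ]
```

Contact again (Fz −6.5 → +2.8 N). Release and lift, then go to the nipple.

```bash
python3 -m crank '[{"grip":0.6,"tx":0,"ty":0,"tz":0,"yaw":0},{"grip":0.6,"tx":0,"ty":0,"tz":0,"yaw":0},{"grip":0.8,"tx":0,"ty":0,"tz":0,"yaw":0},{"grip":0.8,"tx":0,"ty":0,"tz":0,"yaw":0},{"grip":0.8,"tx":0,"ty":0,"tz":0,"yaw":0},{"grip":0.8,"tx":0,"ty":0,"tz":0,"yaw":0},{"grip":0.8,"tx":0,"ty":0,"tz":-0.3,"yaw":0},{"grip":0.8,"tx":0,"ty":0,"tz":-0.6,"yaw":0}]' >/dev/null
python3 -m crank '[{"grip":1,"tx":0,"ty":0,"tz":-0.7,"yaw":0},{"grip":1,"tx":0,"ty":0,"tz":-0.7,"yaw":0},{"grip":1,"tx":0,"ty":0,"tz":-0.7,"yaw":0},{"grip":1,"tx":0,"ty":0,"tz":-0.7,"yaw":0},{"grip":1,"tx":0,"ty":0,"tz":0,"yaw":0},{"grip":1,"tx":0,"ty":0,"tz":0,"yaw":0}]' >/dev/null
python3 go.py 0.590 0.185 0.20
```

```text
t 20.97 pos [ 0.5873 -0.1653  0.2031] yaxis deg 88.5 tilt [ 0.0033 -0.0016] F [ 0.1 -0.4 -0.2] gap 0.092 gf 0.0
rows tx,ty,tz: [ 0.22 11.67  0.09]
```

```bash
python3 -m crank '[{"grip":1,"tx":0,"ty":0.5,"tz":0,"yaw":0},{"grip":1,"tx":0.02,"ty":0.95,"tz":0,"yaw":0},{"grip":1,"tx":0.02,"ty":0.95,"tz":0,"yaw":0},{"grip":1,"tx":0.02,"ty":0.95,"tz":0,"yaw":0},{"grip":1,"tx":0.02,"ty":0.95,"tz":0,"yaw":0},{"grip":1,"tx":0.02,"ty":0.95,"tz":0,"yaw":0},{"grip":1,"tx":0.02,"ty":0.95,"tz":0,"yaw":0},{"grip":1,"tx":0.02,"ty":0.95,"tz":0,"yaw":0}]' >/dev/null
python3 -m crank '[{"grip":1,"tx":0.02,"ty":0.95,"tz":0,"yaw":0},{"grip":1,"tx":0.02,"ty":0.95,"tz":0,"yaw":0},{"grip":1,"tx":0.02,"ty":0.95,"tz":0,"yaw":0},{"grip":1,"tx":0.02,"ty":0.95,"tz":0,"yaw":0},{"grip":1,"tx":0,"ty":0.8,"tz":0,"yaw":0},{"grip":1,"tx":0,"ty":0.2,"tz":0,"yaw":0},{"grip":1,"tx":0,"ty":0,"tz":0,"yaw":0},{"grip":1,"tx":0,"ty":0,"tz":0,"yaw":0}]' >/dev/null
python3 -m crank '[{"grip":1,"tx":0,"ty":0,"tz":0,"yaw":0},{"grip":1,"tx":0,"ty":0,"tz":0,"yaw":0},{"grip":1,"tx":0,"ty":0,"tz":0,"yaw":0},{"grip":1,"tx":0,"ty":0,"tz":0,"yaw":0}]' >/dev/null
python3 go.py 0.590 0.185 0.057
python3 - <<'E'
from meas import *
s=snap("scene","s4");P=cloud(s)
for n,g,b in(("stem",(.659,-.167),.015),("coupling",(.5865,-.1645),.015),("nipple",(.59,.185),0)):
        h,r,z=H[n]; print(n,[np.round(x,4) if x is not None else None for x in tailfit(P,np.array(g),h,r,z,b)])
E
```

```text
t 22.63 pos [0.5893 0.1929 0.2014] yaxis deg 88.43 tilt [ 0.0001 -0.    ] F [-0.   0.4 -0.1] gap 0.0919 gf 0.0
rows tx,ty,tz: [-0.03 -0.26  4.81]
stem [array([ 0.6569, -0.1673]), np.int64(120), array([ 0.6585, -0.167 ]), np.int64(155), np.float64(0.1431)]
coupling [array([ 0.5864, -0.1648]), np.int64(178), array([ 0.5882, -0.1644]), np.int64(262), np.float64(0.1207)]
nipple [array([0.5889, 0.1858]), np.int64(114), array([0.5897, 0.1852]), np.int64(99), np.float64(0.5514)]
```

```bash
python3 -m crank '[{"grip":1,"tx":-0.03,"ty":-0.26,"tz":0,"yaw":0},{"grip":1,"tx":0,"ty":0,"tz":0.7,"yaw":0},{"grip":1,"tx":0,"ty":0,"tz":0.8,"yaw":0},{"grip":1,"tx":0,"ty":0,"tz":0.8,"yaw":0},{"grip":1,"tx":0,"ty":0,"tz":0.8,"yaw":0},{"grip":1,"tx":0,"ty":0,"tz":0.8,"yaw":0},{"grip":1,"tx":0,"ty":0,"tz":0.5,"yaw":0},{"grip":1,"tx":0,"ty":0,"tz":0.2,"yaw":0}]' >/dev/null
python3 -m crank '[{"grip":1,"tx":0,"ty":0,"tz":0,"yaw":0},{"grip":1,"tx":0,"ty":0,"tz":0,"yaw":0},{"grip":1,"tx":0,"ty":0,"tz":0,"yaw":0},{"grip":1,"tx":0,"ty":0,"tz":0,"yaw":0},{"grip":1,"tx":0,"ty":0,"tz":0,"yaw":0}]' >/dev/null
python3 go.py 0.590 0.185 0.062
```

```text
t 23.77 pos [0.5908 0.186  0.0647] yaxis deg 88.51 tilt [0.0023 0.0002] F [-0.  -0.   0.1] gap 0.0918 gf 0.0
rows tx,ty,tz: [ 0.03 -0.03  0.09]
```

```bash
python3 -m crank '[{"grip":1,"tx":0,"ty":-0.02,"tz":0.04,"yaw":0},{"grip":0.1,"tx":0,"ty":0,"tz":0,"yaw":0},{"grip":0.1,"tx":0,"ty":0,"tz":0,"yaw":0},{"grip":0.1,"tx":0,"ty":0,"tz":0,"yaw":0},{"grip":0.1,"tx":0,"ty":0,"tz":0,"yaw":0},{"grip":0,"tx":0,"ty":0,"tz":0,"yaw":0},{"grip":0,"tx":0,"ty":0,"tz":0,"yaw":0},{"grip":0,"tx":0,"ty":0,"tz":0,"yaw":0}]' 35 >/dev/null
python3 -m crank '[{"grip":0,"tx":0,"ty":0,"tz":0,"yaw":0},{"grip":0,"tx":0,"ty":0,"tz":0,"yaw":0},{"grip":0,"tx":0,"ty":0,"tz":0,"yaw":0},{"grip":0,"tx":0,"ty":0,"tz":0,"yaw":0},{"grip":0,"tx":0,"ty":0,"tz":0,"yaw":0},{"grip":0,"tx":0,"ty":0,"tz":0,"yaw":0}]' 35 >/dev/null
python3 go.py 0.590 0.185 0.062
```

```text
t 24.93 pos [0.5898 0.1854 0.062 ] yaxis deg 88.5 tilt [-0.      0.0001] F [-0.5 -0.1 -0.1] gap 0.0236 gf 35.0
rows tx,ty,tz: [-0.01 -0.01  0.  ]
```

```bash
python3 -m crank '[{"grip":0,"tx":0,"ty":0,"tz":-0.2,"yaw":0},{"grip":0,"tx":0,"ty":0,"tz":-0.5,"yaw":0},{"grip":0,"tx":0,"ty":0,"tz":-0.7,"yaw":0},{"grip":0,"tx":0,"ty":0,"tz":-0.7,"yaw":0},{"grip":0,"tx":0,"ty":0,"tz":-0.7,"yaw":0},{"grip":0,"tx":0,"ty":0,"tz":-0.7,"yaw":0},{"grip":0,"tx":0,"ty":0,"tz":-0.6,"yaw":0},{"grip":0,"tx":0,"ty":0,"tz":-0.3,"yaw":0}]' >/dev/null
python3 -m crank '[{"grip":0,"tx":0,"ty":0,"tz":0,"yaw":0},{"grip":0,"tx":0,"ty":0,"tz":0,"yaw":0},{"grip":0,"tx":0,"ty":0,"tz":0,"yaw":0}]' >/dev/null
python3 go.py 0.5147 -0.162 0.19
```

```text
t 25.85 pos [0.5888 0.1852 0.1922] yaxis deg 88.5 tilt [-0.0031 -0.0004] F [-0.7  0.2 -3.4] gap 0.023 gf 35.0
rows tx,ty,tz: [  2.17 -11.63   0.09]
```

```bash
python3 -m crank '[{"grip":0,"tx":0,"ty":-0.4,"tz":0,"yaw":0},{"grip":0,"tx":0.16,"ty":-0.8,"tz":0,"yaw":0},{"grip":0,"tx":0.16,"ty":-0.8,"tz":0,"yaw":0},{"grip":0,"tx":0.16,"ty":-0.8,"tz":0,"yaw":0},{"grip":0,"tx":0.16,"ty":-0.8,"tz":0,"yaw":0},{"grip":0,"tx":0.16,"ty":-0.8,"tz":0,"yaw":0},{"grip":0,"tx":0.16,"ty":-0.8,"tz":0,"yaw":0},{"grip":0,"tx":0.16,"ty":-0.8,"tz":0,"yaw":0}]' >/dev/null
python3 -m crank '[{"grip":0,"tx":0.16,"ty":-0.8,"tz":0,"yaw":0},{"grip":0,"tx":0.16,"ty":-0.8,"tz":0,"yaw":0},{"grip":0,"tx":0.16,"ty":-0.8,"tz":0,"yaw":0},{"grip":0,"tx":0.16,"ty":-0.8,"tz":0,"yaw":0},{"grip":0,"tx":0.16,"ty":-0.8,"tz":0,"yaw":0},{"grip":0,"tx":0.16,"ty":-0.8,"tz":0,"yaw":0},{"grip":0,"tx":0.1,"ty":-0.8,"tz":0,"yaw":0},{"grip":0,"tx":0,"ty":-0.3,"tz":0,"yaw":0}]' >/dev/null
python3 -m crank '[{"grip":0,"tx":0,"ty":0,"tz":0,"yaw":0},{"grip":0,"tx":0,"ty":0,"tz":0,"yaw":0},{"grip":0,"tx":0,"ty":0,"tz":0,"yaw":0},{"grip":0,"tx":0,"ty":0,"tz":0,"yaw":0},{"grip":0,"tx":0,"ty":0,"tz":0,"yaw":0}]' >/dev/null
python3 go.py 0.5147 -0.162 0.077
```

```text
t 27.6 pos [ 0.5153 -0.1688  0.194 ] yaxis deg 88.59 tilt [-0.0002  0.0003] F [ 0.3 -0.2 -3.1] gap 0.0234 gf 35.0
rows tx,ty,tz: [0.02 0.22 3.9 ]
```

```bash
python3 -m crank '[{"grip":0,"tx":0.02,"ty":0.22,"tz":0.3,"yaw":0},{"grip":0,"tx":0,"ty":0,"tz":0.6,"yaw":0},{"grip":0,"tx":0,"ty":0,"tz":0.7,"yaw":0},{"grip":0,"tx":0,"ty":0,"tz":0.7,"yaw":0},{"grip":0,"tx":0,"ty":0,"tz":0.6,"yaw":0},{"grip":0,"tx":0,"ty":0,"tz":0.4,"yaw":0},{"grip":0,"tx":0,"ty":0,"tz":0.25,"yaw":0},{"grip":0,"tx":0,"ty":0,"tz":0,"yaw":0}]' >/dev/null
python3 -m crank '[{"grip":0,"tx":0,"ty":0,"tz":0,"yaw":0},{"grip":0,"tx":0,"ty":0,"tz":0,"yaw":0},{"grip":0,"tx":0,"ty":0,"tz":0,"yaw":0},{"grip":0,"tx":0,"ty":0,"tz":0,"yaw":0}]' >/dev/null
python3 go.py 0.5147 -0.162 0.077
```

```text
t 28.6 pos [ 0.5154 -0.1636  0.0887] yaxis deg 88.5 tilt [ 0.0017 -0.001 ] F [ 0.2 -0.1 -2. ] gap 0.0231 gf 35.0
rows tx,ty,tz: [0.03 0.05 0.39]
```

```bash
python3 -m crank '[{"grip":0,"tx":0.02,"ty":0.04,"tz":0.2,"yaw":0},{"grip":0,"tx":0,"ty":0,"tz":0.13,"yaw":0},{"grip":0,"tx":0,"ty":0,"tz":0,"yaw":0},{"grip":0,"tx":0,"ty":0,"tz":0,"yaw":0},{"grip":0,"tx":0,"ty":0,"tz":0,"yaw":0},{"grip":0,"tx":0,"ty":0,"tz":0,"yaw":0}]' >/dev/null
python3 go.py 0.5147 -0.162 0.077
python3 -m crank '[{"grip":0,"tx":0,"ty":0,"tz":0.03,"yaw":0},{"grip":0,"tx":0,"ty":0,"tz":0,"yaw":0},{"grip":0,"tx":0,"ty":0,"tz":0,"yaw":0}]' >/dev/null
python3 go.py 0.5147 -0.162 0.077
```

```text
t 29.1 pos [ 0.5141 -0.162   0.0776] yaxis deg 88.51 tilt [-0.0003  0.0001] F [-0.5  1.  -2.5] gap 0.0236 gf 35.0
rows tx,ty,tz: [-0.02  0.    0.02]
t 29.35 pos [ 0.5143 -0.1621  0.0769] yaxis deg 88.51 tilt [ 0.0002 -0.0001] F [ 0.3 -0.4 -2.2] gap 0.0231 gf 35.0
rows tx,ty,tz: [-0.01  0.   -0.  ]
```

```bash
python3 -m crank '[{"grip":0,"tx":0,"ty":0,"tz":0.03,"yaw":0},{"grip":0,"tx":0,"ty":0,"tz":0,"yaw":0},{"grip":0,"tx":0,"ty":0,"tz":0,"yaw":0}]' >/dev/null
python3 go.py 0.5147 -0.162 0.077
```

```text
t 29.6 pos [ 0.5145 -0.1621  0.0768] yaxis deg 88.51 tilt [ 0.0005 -0.0002] F [-2.3  1.4  5. ] gap 0.0231 gf 35.0
rows tx,ty,tz: [-0.01  0.   -0.01]
```

Contact. Release, lift, then go to the adapter.

```bash
python3 -m crank '[{"grip":0.5,"tx":0,"ty":0,"tz":0,"yaw":0},{"grip":0.5,"tx":0,"ty":0,"tz":0,"yaw":0},{"grip":0.8,"tx":0,"ty":0,"tz":0,"yaw":0},{"grip":0.8,"tx":0,"ty":0,"tz":0,"yaw":0},{"grip":0.8,"tx":0,"ty":0,"tz":0,"yaw":0},{"grip":0.8,"tx":0,"ty":0,"tz":0,"yaw":0},{"grip":0.8,"tx":0,"ty":0,"tz":-0.3,"yaw":0},{"grip":0.8,"tx":0,"ty":0,"tz":-0.6,"yaw":0}]' >/dev/null
python3 -m crank '[{"grip":1,"tx":0,"ty":0,"tz":-0.7,"yaw":0},{"grip":1,"tx":0,"ty":0,"tz":-0.7,"yaw":0},{"grip":1,"tx":0,"ty":0,"tz":-0.7,"yaw":0},{"grip":1,"tx":0,"ty":0,"tz":-0.7,"yaw":0},{"grip":1,"tx":0,"ty":0,"tz":0,"yaw":0},{"grip":1,"tx":0,"ty":0,"tz":0,"yaw":0}]' >/dev/null
python3 go.py 0.444 0.3065 0.18
```

```text
t 30.77 pos [ 0.515  -0.1625  0.1885] yaxis deg 88.51 tilt [ 0.003  -0.0017] F [-0.3  0.5 -0.9] gap 0.0917 gf 0.0
rows tx,ty,tz: [ 2.77 15.57  0.25]
```

```bash
python3 -m crank '[{"grip":1,"tx":0.1,"ty":0.5,"tz":0,"yaw":0},{"grip":1,"tx":0.17,"ty":0.97,"tz":0,"yaw":0},{"grip":1,"tx":0.17,"ty":0.97,"tz":0,"yaw":0},{"grip":1,"tx":0.17,"ty":0.97,"tz":0,"yaw":0},{"grip":1,"tx":0.17,"ty":0.97,"tz":0,"yaw":0},{"grip":1,"tx":0.17,"ty":0.97,"tz":0,"yaw":0},{"grip":1,"tx":0.17,"ty":0.97,"tz":0,"yaw":0},{"grip":1,"tx":0.17,"ty":0.97,"tz":0,"yaw":0}]' >/dev/null
python3 -m crank '[{"grip":1,"tx":0.17,"ty":0.97,"tz":0,"yaw":0},{"grip":1,"tx":0.17,"ty":0.97,"tz":0,"yaw":0},{"grip":1,"tx":0.17,"ty":0.97,"tz":0,"yaw":0},{"grip":1,"tx":0.17,"ty":0.97,"tz":0,"yaw":0},{"grip":1,"tx":0.17,"ty":0.97,"tz":0,"yaw":0},{"grip":1,"tx":0.17,"ty":0.97,"tz":0,"yaw":0},{"grip":1,"tx":0.17,"ty":0.97,"tz":0,"yaw":0},{"grip":1,"tx":0.17,"ty":0.97,"tz":0,"yaw":0}]' >/dev/null
python3 -m crank '[{"grip":1,"tx":0.1,"ty":0.5,"tz":0,"yaw":0},{"grip":1,"tx":0,"ty":0,"tz":0,"yaw":0},{"grip":1,"tx":0,"ty":0,"tz":0,"yaw":0},{"grip":1,"tx":0,"ty":0,"tz":0,"yaw":0},{"grip":1,"tx":0,"ty":0,"tz":0,"yaw":0},{"grip":1,"tx":0,"ty":0,"tz":0,"yaw":0}]' >/dev/null
python3 go.py 0.444 0.3065 0.038
```

```text
t 32.6 pos [0.4439 0.3056 0.1866] yaxis deg 88.43 tilt [-0.0005 -0.0003] F [-0.  -0.1 -0.3] gap 0.0917 gf 0.0
rows tx,ty,tz: [-0.01  0.03  4.95]
```

```bash
python3 -m crank '[{"grip":1,"tx":0,"ty":0.03,"tz":0.4,"yaw":0},{"grip":1,"tx":0,"ty":0,"tz":0.8,"yaw":0},{"grip":1,"tx":0,"ty":0,"tz":0.8,"yaw":0},{"grip":1,"tx":0,"ty":0,"tz":0.8,"yaw":0},{"grip":1,"tx":0,"ty":0,"tz":0.8,"yaw":0},{"grip":1,"tx":0,"ty":0,"tz":0.7,"yaw":0},{"grip":1,"tx":0,"ty":0,"tz":0.4,"yaw":0},{"grip":1,"tx":0,"ty":0,"tz":0.1,"yaw":0}]' >/dev/null
python3 -m crank '[{"grip":1,"tx":0,"ty":0,"tz":0,"yaw":0},{"grip":1,"tx":0,"ty":0,"tz":0,"yaw":0},{"grip":1,"tx":0,"ty":0,"tz":0,"yaw":0},{"grip":1,"tx":0,"ty":0,"tz":0,"yaw":0},{"grip":1,"tx":0,"ty":0,"tz":0,"yaw":0}]' >/dev/null
python3 go.py 0.444 0.3065 0.040
```

```text
t 33.68 pos [0.4447 0.3077 0.044 ] yaxis deg 88.51 tilt [0.0019 0.0008] F [ 0.1  0.1 -0.9] gap 0.0919 gf 0.0
rows tx,ty,tz: [ 0.02 -0.04  0.13]
```

```bash
python3 -m crank '[{"grip":1,"tx":0.01,"ty":-0.02,"tz":0.07,"yaw":0},{"grip":0.2,"tx":0,"ty":0,"tz":0,"yaw":0},{"grip":0.2,"tx":0,"ty":0,"tz":0,"yaw":0},{"grip":0.2,"tx":0,"ty":0,"tz":0,"yaw":0},{"grip":0.2,"tx":0,"ty":0,"tz":0,"yaw":0},{"grip":0,"tx":0,"ty":0,"tz":0,"yaw":0},{"grip":0,"tx":0,"ty":0,"tz":0,"yaw":0},{"grip":0,"tx":0,"ty":0,"tz":0,"yaw":0}]' 40 >/dev/null
python3 -m crank '[{"grip":0,"tx":0,"ty":0,"tz":0,"yaw":0},{"grip":0,"tx":0,"ty":0,"tz":0,"yaw":0},{"grip":0,"tx":0,"ty":0,"tz":0,"yaw":0},{"grip":0,"tx":0,"ty":0,"tz":0,"yaw":0}]' 40 >/dev/null
python3 go.py 0.444 0.3065 0.040
python3 -m crank '[{"grip":0,"tx":0,"ty":0,"tz":-0.2,"yaw":0},{"grip":0,"tx":0,"ty":0,"tz":-0.5,"yaw":0},{"grip":0,"tx":0,"ty":0,"tz":-0.7,"yaw":0},{"grip":0,"tx":0,"ty":0,"tz":-0.7,"yaw":0},{"grip":0,"tx":0,"ty":0,"tz":-0.7,"yaw":0},{"grip":0,"tx":0,"ty":0,"tz":-0.7,"yaw":0},{"grip":0,"tx":0,"ty":0,"tz":-0.6,"yaw":0},{"grip":0,"tx":0,"ty":0,"tz":-0.3,"yaw":0}]' >/dev/null
python3 -m crank '[{"grip":0,"tx":0,"ty":0,"tz":0,"yaw":0},{"grip":0,"tx":0,"ty":0,"tz":0,"yaw":0},{"grip":0,"tx":0,"ty":0,"tz":0,"yaw":0}]' >/dev/null
python3 go.py 0.4425 -0.160 0.17
```

```text
t 34.68 pos [0.4436 0.3068 0.0408] yaxis deg 88.5 tilt [0.     0.0001] F [ 1.1  0.4 -0.7] gap 0.0332 gf 40.0
rows tx,ty,tz: [-0.01 -0.01  0.03]
t 35.6 pos [0.4425 0.3063 0.171 ] yaxis deg 88.5 tilt [-0.0029 -0.0012] F [ 0.   0.1 -3.9] gap 0.0336 gf 40.0
rows tx,ty,tz: [ -0.41 -15.54   0.05]
```

```bash
python3 -m crank '[{"grip":0,"tx":0,"ty":-0.4,"tz":0,"yaw":0},{"grip":0,"tx":-0.02,"ty":-0.82,"tz":0,"yaw":0},{"grip":0,"tx":-0.02,"ty":-0.82,"tz":0,"yaw":0},{"grip":0,"tx":-0.02,"ty":-0.82,"tz":0,"yaw":0},{"grip":0,"tx":-0.02,"ty":-0.82,"tz":0,"yaw":0},{"grip":0,"tx":-0.02,"ty":-0.82,"tz":0,"yaw":0},{"grip":0,"tx":-0.02,"ty":-0.82,"tz":0,"yaw":0},{"grip":0,"tx":-0.02,"ty":-0.82,"tz":0,"yaw":0}]' >/dev/null
python3 -m crank '[{"grip":0,"tx":-0.02,"ty":-0.82,"tz":0,"yaw":0},{"grip":0,"tx":-0.02,"ty":-0.82,"tz":0,"yaw":0},{"grip":0,"tx":-0.02,"ty":-0.82,"tz":0,"yaw":0},{"grip":0,"tx":-0.02,"ty":-0.82,"tz":0,"yaw":0},{"grip":0,"tx":-0.02,"ty":-0.82,"tz":0,"yaw":0},{"grip":0,"tx":-0.02,"ty":-0.82,"tz":0,"yaw":0},{"grip":0,"tx":-0.02,"ty":-0.82,"tz":0,"yaw":0},{"grip":0,"tx":-0.02,"ty":-0.82,"tz":0,"yaw":0}]' >/dev/null
python3 -m crank '[{"grip":0,"tx":-0.02,"ty":-0.82,"tz":0,"yaw":0},{"grip":0,"tx":-0.02,"ty":-0.82,"tz":0,"yaw":0},{"grip":0,"tx":-0.02,"ty":-0.82,"tz":0,"yaw":0},{"grip":0,"tx":0,"ty":-0.4,"tz":0,"yaw":0},{"grip":0,"tx":0,"ty":0,"tz":0,"yaw":0},{"grip":0,"tx":0,"ty":0,"tz":0,"yaw":0},{"grip":0,"tx":0,"ty":0,"tz":0,"yaw":0},{"grip":0,"tx":0,"ty":0,"tz":0,"yaw":0}]' >/dev/null
python3 -m crank '[{"grip":0,"tx":0,"ty":0,"tz":0,"yaw":0},{"grip":0,"tx":0,"ty":0,"tz":0,"yaw":0}]' >/dev/null
python3 go.py 0.4425 -0.160 0.0558
```

```text
t 37.77 pos [ 0.4422 -0.1594  0.1728] yaxis deg 88.58 tilt [-0.0001  0.0001] F [ 0.7 -0.5 -3.6] gap 0.0333 gf 40.0
rows tx,ty,tz: [-0.01 -0.02  3.9 ]
```

```bash
python3 -m crank '[{"grip":0,"tx":0,"ty":0,"tz":0.3,"yaw":0},{"grip":0,"tx":0,"ty":0,"tz":0.6,"yaw":0},{"grip":0,"tx":0,"ty":0,"tz":0.7,"yaw":0},{"grip":0,"tx":0,"ty":0,"tz":0.7,"yaw":0},{"grip":0,"tx":0,"ty":0,"tz":0.6,"yaw":0},{"grip":0,"tx":0,"ty":0,"tz":0.4,"yaw":0},{"grip":0,"tx":0,"ty":0,"tz":0.25,"yaw":0},{"grip":0,"tx":0,"ty":0,"tz":0,"yaw":0}]' >/dev/null
python3 -m crank '[{"grip":0,"tx":0,"ty":0,"tz":0,"yaw":0},{"grip":0,"tx":0,"ty":0,"tz":0,"yaw":0},{"grip":0,"tx":0,"ty":0,"tz":0,"yaw":0},{"grip":0,"tx":0,"ty":0,"tz":0,"yaw":0},{"grip":0,"tx":0,"ty":0,"tz":0,"yaw":0}]' >/dev/null
python3 go.py 0.4425 -0.160 0.0558
```

```text
t 38.85 pos [ 0.4426 -0.1604  0.067 ] yaxis deg 88.51 tilt [ 0.0011 -0.0008] F [-0.4  0.5 -4.5] gap 0.0332 gf 40.0
rows tx,ty,tz: [0.01 0.01 0.37]
```

```bash
python3 -m crank '[{"grip":0,"tx":0,"ty":0,"tz":0.2,"yaw":0},{"grip":0,"tx":0,"ty":0,"tz":0.13,"yaw":0},{"grip":0,"tx":0,"ty":0,"tz":0,"yaw":0},{"grip":0,"tx":0,"ty":0,"tz":0,"yaw":0},{"grip":0,"tx":0,"ty":0,"tz":0,"yaw":0},{"grip":0,"tx":0,"ty":0,"tz":0,"yaw":0}]' >/dev/null
python3 go.py 0.4425 -0.160 0.0558
python3 -m crank '[{"grip":0,"tx":0,"ty":0,"tz":0.03,"yaw":0},{"grip":0,"tx":0,"ty":0,"tz":0,"yaw":0},{"grip":0,"tx":0,"ty":0,"tz":0,"yaw":0}]' >/dev/null
python3 go.py 0.4425 -0.160 0.0558
```

```text
t 39.35 pos [ 0.442  -0.16    0.0563] yaxis deg 88.5 tilt [-0.0004  0.0002] F [ 0.   0.8 -3.7] gap 0.0332 gf 40.0
rows tx,ty,tz: [-0.02  0.    0.02]
t 39.6 pos [ 0.4423 -0.1602  0.0557] yaxis deg 88.51 tilt [ 0.0002 -0.0001] F [-0.6  0.5 -2.4] gap 0.0336 gf 40.0
rows tx,ty,tz: [-0.01  0.01 -0.  ]
```

```bash
python3 -m crank '[{"grip":0,"tx":0,"ty":0,"tz":0.02,"yaw":0},{"grip":0,"tx":0,"ty":0,"tz":0,"yaw":0},{"grip":0,"tx":0,"ty":0,"tz":0,"yaw":0}]' >/dev/null
python3 go.py 0.4425 -0.160 0.0558
```

```text
t 39.85 pos [ 0.4423 -0.1602  0.0556] yaxis deg 88.51 tilt [-0. -0.] F [-3.6  2.9  6. ] gap 0.033 gf 40.0
rows tx,ty,tz: [-0.    0.01 -0.01]
```

Contact. Release, lift and back off to the free side for a final look.

```bash
python3 -m crank '[{"grip":0.6,"tx":0,"ty":0,"tz":0,"yaw":0},{"grip":0.6,"tx":0,"ty":0,"tz":0,"yaw":0},{"grip":0.85,"tx":0,"ty":0,"tz":0,"yaw":0},{"grip":0.85,"tx":0,"ty":0,"tz":0,"yaw":0},{"grip":0.85,"tx":0,"ty":0,"tz":0,"yaw":0},{"grip":0.85,"tx":0,"ty":0,"tz":0,"yaw":0},{"grip":0.85,"tx":0,"ty":0,"tz":-0.3,"yaw":0},{"grip":0.85,"tx":0,"ty":0,"tz":-0.6,"yaw":0}]' >/dev/null
python3 -m crank '[{"grip":1,"tx":0,"ty":0,"tz":-0.8,"yaw":0},{"grip":1,"tx":0,"ty":0,"tz":-0.8,"yaw":0},{"grip":1,"tx":0,"ty":0,"tz":-0.8,"yaw":0},{"grip":1,"tx":0,"ty":0,"tz":-0.8,"yaw":0},{"grip":1,"tx":0,"ty":0,"tz":-0.8,"yaw":0},{"grip":1,"tx":0,"ty":0,"tz":-0.5,"yaw":0}]' >/dev/null
python3 -m crank '[{"grip":1,"tx":0,"ty":0.5,"tz":0,"yaw":0},{"grip":1,"tx":0,"ty":0.9,"tz":0,"yaw":0},{"grip":1,"tx":0,"ty":0.9,"tz":0,"yaw":0},{"grip":1,"tx":0,"ty":0.9,"tz":0,"yaw":0},{"grip":1,"tx":0,"ty":0.9,"tz":0,"yaw":0},{"grip":1,"tx":0,"ty":0.9,"tz":0,"yaw":0},{"grip":1,"tx":0,"ty":0.5,"tz":0,"yaw":0}]' >/dev/null
python3 -m crank '[{"grip":1,"tx":0,"ty":0,"tz":0,"yaw":0},{"grip":1,"tx":0,"ty":0,"tz":0,"yaw":0},{"grip":1,"tx":0,"ty":0,"tz":0,"yaw":0},{"grip":1,"tx":0,"ty":0,"tz":0,"yaw":0},{"grip":1,"tx":0,"ty":0,"tz":0,"yaw":0},{"grip":1,"tx":0,"ty":0,"tz":0,"yaw":0}]'
python3 - <<'E'
from meas import *
t=snap("top","t5");s=snap("scene","s5")
for nm,P in(("top",cloud(t)),("scene",cloud(s))):
    for n,g in(("stem",(.659,-.167)),("coupling",(.5865,-.1645)),("nipple",(.5147,-.162)),("adapter",(.4425,-.16))):
        h,r,z=H[n]; print(nm,n,[np.round(x,4) if x is not None else None for x in tailfit(P,np.array(g),h,r,z,.015)])
W=np.zeros((600,800,3),np.uint8); W[:,:400]=cv2.resize(t["color"][90:270,330:450],(400,600)); W[:,400:]=cv2.resize(s["color"][180:340,120:226],(400,600)); cv2.imwrite("pics/c5.png",W[:,:,::-1])
E
```

```text
time: 42.1
ee_pos: [0.4465, 0.0041, 0.2169]
tcp_rot: [-0.043, -3.141, 0.0]
ft_force: [-0.2, -0.0, -1.3]
finger_gap: 0.0917
grasp_force: 0.0
top stem [array([ 0.6578, -0.1681]), np.int64(63), array([ 0.6574, -0.1675]), np.int64(130), np.float64(0.1444)]
top coupling [array([ 0.5893, -0.1654]), np.int64(66), array([ 0.5879, -0.1652]), np.int64(261), np.float64(0.1231)]
top nipple [array([ 0.5155, -0.1624]), np.int64(47), array([ 0.5147, -0.1616]), np.int64(108), np.float64(0.1043)]
top adapter [array([ 0.4435, -0.1605]), np.int64(62), array([ 0.4438, -0.1605]), np.int64(205), np.float64(0.0843)]
scene stem [array([ 0.657 , -0.1673]), np.int64(122), array([ 0.6585, -0.1667]), np.int64(154), np.float64(0.1427)]
scene coupling [array([ 0.5864, -0.1649]), np.int64(171), array([ 0.5879, -0.164 ]), np.int64(265), np.float64(0.1207)]
scene nipple [array([ 0.5131, -0.1622]), np.int64(120), array([ 0.5148, -0.1617]), np.int64(99), np.float64(0.1011)]
scene adapter [array([ 0.4409, -0.1606]), np.int64(148), array([ 0.4411, -0.1603]), np.int64(159), np.float64(0.0811)]
```

View pics/c5.png

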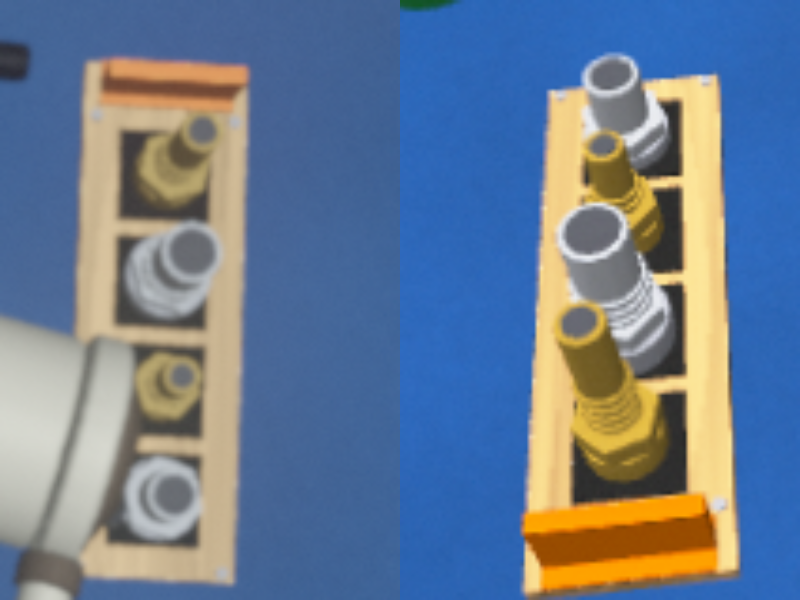

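View pics/t5.png

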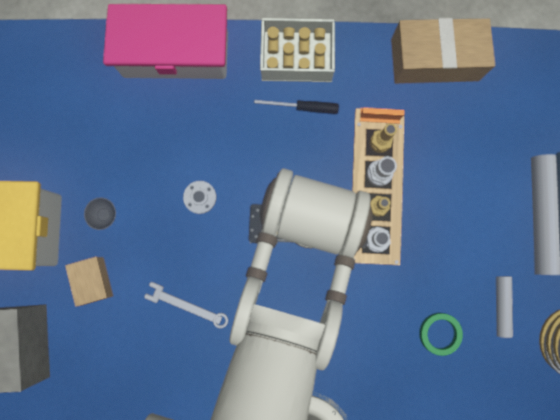

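All four fittings stand upright on their pads in order of height: stem (382,138), coupling (380,172), nipple (380,206), adapter (377,239). Each is within about 2 mm of its pad centre. The flange (199,197) and tin (100,213) have not moved, and the arm is clear of everything.

```bash
python3 -c "
from bench import ctrl
print(ctrl.hand_in())"
```

```text
the job is handed in; nothing more can be done
None
```

The four fittings stand upright on their pads in height order from the stop (stem, coupling, nipple, adapter), each within about 2 mm of its pad centre; the flange and tin are where they were, and the job was handed in at about 42 s.

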